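Lay out the rotor parts for balancing

ROBOT

A 7-joint arm with a two-finger parallel gripper is mounted at the origin on the work surface. World frame = base frame: x ahead of the robot, y to its left, z up, the work surface at z = 0. Lengths are in m, angles in degrees, forces in N, time in s.
With the tool pointing down it reaches from about 0.425 to 0.875 m from the base axis. Payload 4.7 kg.
Tool frame: the origin (TCP) lies on the front face of the gripper's body, between the roots of the fingers; the fingertips stand 70 mm ahead of it and the grasp point (between the pads) lies 51 mm ahead of it (tip_extent is the distance from the TCP to the fingertips, in m); z points along the fingers, y is the direction in which the jaws open and shut (so a half turn about z gives the same grasp; the last joint's range is limited). The gripper opens to 87 mm and grips with 3 to 60 N. Pads are 19 mm wide; open, the fingers measure 117 mm over their backs; the gripper's body (75 mm by 190 mm) begins 51 mm behind the grasp point.
Start: joints at [-66.744, 18.392, -4.016, 83.108, 1.295, 78.541, -3.26], TCP at [0.248, 0.601, 0.292] pointing down, gripper open.
Joint ranges: [-163.93, 163.93], [-17.29, 119.83], [-79.2, 71.16], [3.27, 140.29], [-89.18, 269.18], [5.43, 117.66], [-154.24, 154.24]. Speed limits (degrees/s): [147.25, 147.25, 180, 180, 180, 180, 180].

INTERFACE

Orientations are given as [roll, pitch, yaw] about the fixed x, y, z axes, in that order (R = Rz(yaw) Ry(pitch) Rx(roll)).
In Python, from cell import * gives the robot as it stands.
- The arm moves only by the tool carry_out, never from a script. Its argument "increments" is text: rows parted by semicolons, each of 7 numbers parted by spaces: the opening, from 0 (shut) to 1 (fully open), then the shift along the tool's x, y, z in m, then the turn, a rotation vector about the tool's x, y, z in degrees. A call has 1 to 20 rows; each row shifts and turns the pose as measured when the row begins, along the tool's axes as they then stand; what a row does not reach is not made up. A row lasts 1/8 s, in which the tool goes at most 62.5 mm and 10.7 degrees, less where a joint would pass 70% of its speed; a pose out of reach is approached as far as the arm can. A call is refused whole if a number of a shift passes 0.0625 or a number of a turn 10.7, either way. A call with a gripper value outside its range is refused whole. The fingers move at their own pace and stop on an object; "force" is the grip in N (left out, the last holds). Time passes only in rows, so rows that do not move let the fingers close. It gives the time, the measured TCP pose, the force and the opening at its end, in the units of the state.
- get_obs(): the state, without advancing time (a new reading comes with each control period).
- read_camera(name): name is "side" or "top"; returns a dict with "img" (480x640x3 uint8, blue, green, red), "fx", "fy", "cx", "cy" (pixels), "world_from_camera" (4x4, takes a point from camera to world coordinates). Camera axes: x right, y down, z forward; pixel columns grow to the right and rows downward; lengths in m; the calibration is good to about 2 mm. A picture is of the moment at which its call begins. There is no depth.
- sign_off(): hands the job in, once; it reports no verdict.
Trained networks look in a picture, given as the dict that the camera call returned (one of the last four; its "shot" number tells which), for a name from the list of things; names that differ only in an ending like _2 or _b are one class to them, and where a whole thing is asked for, a point or a joint stands for the part that bears it (a point fixed in the world has none). Each returns a list of dicts, best first, with "confidence" (0 to 1); they miss things now and then, are a little off and sometimes report something else, mostly with a low value. They report only what shows in the picture. A call takes as long as a camera call.
- masks_of(target, picture): "pixels" (480x640 bool, what is visible of it) and "bbox" ([left, top, right, bottom] in pixels, round what is visible of it).
The state is a dict: "time_s": time; "qpos": joint angles; "joint_velocities": joint speeds; "effort": joint torques, N m; "tool_pos": TCP position; "tool_rot": TCP orientation; "force": force on the tool from outside, world axes, zero at the start; "wrist_torque": the same for the moment, N m; "grip_width": finger opening in m.
Only numpy, scipy, OpenCV 4.12 (cv2) and the standard library are available. Lean on these libraries where they do the work, as an engineer would, in place of code of your own. Each camera call takes 0.05 s, during which the arm holds its last target.

TASK

Lay out the rotor parts on the bench in the order in which they go on the shaft: stand the aluminium impeller, nose up, centred on the blue pad and the green-waisted drive pulley centred on the orange pad, and stand the steel sleeve on the bench midway between the two pads, in line with them. Then lay the brass collar centred on top of the sleeve and the hex nut flat and centred on top of the pulley. Leave the amber bottle and the white cup standing where they are.

Things in the scene. Friction and masses are not known exactly. Their poses are not given: they have to be found in the camera images.
- impeller_mid (a point): Bare aluminium compressor impeller standing nose up: a flat disc 64 mm in diameter and 5 mm thick at the bottom, narrowing in a bladed flare to a plain round nose 22 mm in diameter from 26 mm to 55 mm above its underside (grip it there, from above); 58 mm high in all. This point is on its axis, half-way up (29 mm above its underside). z is the axis, up. Loose, about 150 g.
- sleeve_mid (a point): Polished steel bearing sleeve standing upright: a plain cylinder 36 mm in diameter and 50 mm high, with two thin dark grooves and a dark bore marked on its flat top. This point is its centre, 25 mm up. z is the axis. Loose, about 280 g.
- collar_mid (a point): Brass thrust collar lying flat: a round disc 44 mm in diameter and 20 mm high with a dark bore marked on its flat top; it is solid, so it rests on what it is laid on. This point is its centre, 10 mm up. z is the axis. Loose, about 160 g. (The flat open grey steel ring lying close to the robot is not part of the job.)
- pulley_mid (a point): Drive pulley standing on one face: two black flanges 54 mm in diameter and 6 mm thick, above and below a green waist 48 mm in diameter; 40 mm high in all, flat on top with a small steel-coloured disc marked in the middle. This point is its centre, 20 mm up. z is the axis. It can be gripped across the flanges. Loose, about 200 g.
- nut_mid (a point): Dark steel hexagon lock nut lying flat, a red ring on its top face: 30 mm across the flats, 34.6 mm across the corners, 20 mm high. This point is its centre, 10 mm up. z is the axis; x, and the directions 60 and 120 degrees from it, each pass square through a pair of flats. Loose, about 80 g.
- pad_blue: Blue round parking pad fixed to the bench, 80 mm in diameter and 6 mm high, flat on top. Origin: the centre of its underside, at bench height (z = 0). It may be the left or the right one of the two pads. The pads' centres are 240 mm apart and the line that joins them runs along this pad's y axis, roughly from the robot's left to its right.
- pad_orange: Orange round parking pad fixed to the bench, 80 mm in diameter and 6 mm high, flat on top. Origin: the centre of its underside, at bench height.
- bottle: Bystander: small amber glass bottle with a black cap, 32 mm in diameter, 70 mm high, standing loose to one side of the pads. Origin: the centre of its underside. Leave it alone.
- cup: Bystander: small white ceramic cup without a handle, 44 mm across the rim, 40 mm high, standing loose to the other side of the pads. Origin: the centre of its underside. Leave it alone.

How it is judged (in metres and radians):
At the end, for the whole second after the job is handed in: Upright and at rest, released: impeller on blue pad, pulley on orange pad, sleeve on the bench midway between the pads (each within 15 mm); collar on top of the sleeve (within 9 mm), nut on top of the pulley (within 12 mm); heights within 5 mm, lean under 0.12 rad (angle between each of impeller_mid, sleeve_mid, collar_mid, pulley_mid, nut_mid's own z axis and vertical below 0.12 rad and linear speed of each of impeller, sleeve, collar, pulley, nut below 0.02 m/s and horizontal distance between impeller_mid and pad_blue below 0.015 m and height (world z) of impeller_mid between 0.03 and 0.04 m and horizontal distance between pulley_mid and pad_orange below 0.015 m and height (world z) of pulley_mid between 0.021 and 0.031 m and x of sleeve_mid in the frame of pad_blue between -0.015 and 0.015 m and (y of sleeve_mid in the frame of pad_blue between 0.105 and 0.135 m or y of sleeve_mid in the frame of pad_blue between -0.135 and -0.105 m) and horizontal distance between sleeve_mid and pad_orange below 0.14 m and height (world z) of sleeve_mid between 0.02 and 0.03 m and horizontal distance between collar_mid and sleeve_mid below 0.009 m and height (world z) of collar_mid between 0.055 and 0.065 m and horizontal distance between nut_mid and pulley_mid below 0.012 m and height (world z) of nut_mid between 0.051 and 0.061 m); the robot touches nothing.
It fails at once if the amber bottle is shifted by more than 30 mm or knocked over (distance of bottle from where it was at the start of the episode above 0.03 m or angle between bottle's own z axis and vertical above 0.6 rad).
It fails at once if the white cup is shifted by more than 30 mm or knocked over (distance of cup from where it was at the start of the episode above 0.03 m or angle between cup's own z axis and vertical above 0.6 rad).
It also fails if it takes over 133 s, if anything falls off the work surface, if the arm or the gripper's body presses on something with over 40 N, if the wrist force passes 120 N, or if a joint passes its speed limit or range.

## Working session

There is one attempt and no reset: what is moved stays moved. The work goes in short steps, Python scripts to look and compute and a tool call to move; the robot and the scene stay as the last step left them, time stands still between calls to the robot, and variables do not carry over. Pictures are saved under pics/ and viewed, and the job is handed in when it is done.

Besides the shell and the picture viewer there is one more tool, called after ">>>" as name(argument=value, ...), one argument or row to a line, values as JSON. carry_out: Moves the arm, as the interface text tells. Its arguments: {"type":"object","properties":{"increments":{"type":"string"},"force":{"type":"number"}},"required":["increments"]}

```bash
ls; mkdir -p pics
python3 - <<'E'
from cell import *
import cv2
o=get_obs(); print(o)
for n in ("top","side"):
    p=read_camera(n); cv2.imwrite(f"pics/{n}0.png",p["img"]); print(n,p["fx"],p["fy"],p["cx"],p["cy"],p["world_from_camera"].round(4).tolist() if hasattr(p["world_from_camera"],'round') else p["world_from_camera"])
    for t in ["impeller_mid","sleeve_mid","collar_mid","pulley_mid","nut_mid","pad_blue","pad_orange","bottle","cup"]:
        print(t,[(round(m["confidence"],2),m["bbox"],int(m["pixels"].sum())) for m in masks_of(t,p)][:3])
E
```

```text
pics
{'time_s': 0.0, 'qpos': array([-66.74426984,  18.43920402,  -4.01542942,  83.17438808,
         1.29403874,  78.53832598,  -3.26246093]), 'joint_velocities': array([-0.04966044, -0.10085539,  0.0623114 , -0.12227644, -0.009486  ,
        0.05539034,  0.00916797]), 'effort': array([ 3.54800859e-04, -4.91295433e+01, -4.03698161e-01, -3.12528348e+01,
       -6.39633369e-02,  4.39421798e-02,  1.74645506e-04]), 'tool_pos': array([0.24807945, 0.60035831, 0.29116421]), 'tool_rot': array([-1.79893267e+02,  4.69105795e-03,  1.57551263e+02]), 'force': array([-0.31709074, -0.5626218 ,  0.24396904]), 'wrist_torque': array([-0.0094401 ,  0.06698581,  0.04195807]), 'grip_width': 0.08695651256150266}
top 568.4698172247137 568.4698172247137 317.97827324188904 237.30404929286587 [[-0.0067, -0.9928, 0.1196, 0.3708], [-1.0, 0.007, 0.0019, 0.0002], [-0.0027, -0.1196, -0.9928, 1.197], [0.0, 0.0, 0.0, 1.0]]
impeller_mid [(0.88, [232.1, 266.8, 265.5, 298.3], 751)]
sleeve_mid [(0.84, [473.3, 292.9, 491.6, 307.3], 356)]
collar_mid [(0.77, [150.8, 290.9, 174.5, 316.1], 369)]
pulley_mid [(0.64, [298.3, 25
[... 447 characters left out ...]
102 [[0.7097, -0.4812, 0.5146, -0.0246], [-0.7043, -0.5014, 0.5025, -0.5282], [0.0162, -0.719, -0.6948, 0.7654], [0.0, 0.0, 0.0, 1.0]]
impeller_mid [(0.67, [235.3, 221.1, 257.1, 250.3], 556)]
sleeve_mid [(0.57, [384.6, 364.5, 410.8, 395.0], 611)]
collar_mid [(0.75, [174.8, 201.5, 191.2, 217.1], 255)]
pulley_mid [(0.69, [277.5, 244.9, 298.4, 275.6], 583)]
nut_mid [(0.65, [327.9, 301.1, 342.4, 320.4], 267)]
pad_blue [(0.78, [360.0, 251.6, 396.9, 277.6], 711), (0.39, [294.9, 198.2, 323.5, 220.5], 536)]
pad_orange [(0.71, [297.1, 201.3, 326.0, 218.6], 524)]
bottle [(0.72, [454.3, 292.0, 470.8, 317.9], 412)]
cup [(0.69, [255.4, 161.0, 270.2, 186.0], 286), (0.4, [359.3, 253.2, 396.2, 278.6], 748)]
```

View pics/top0.png

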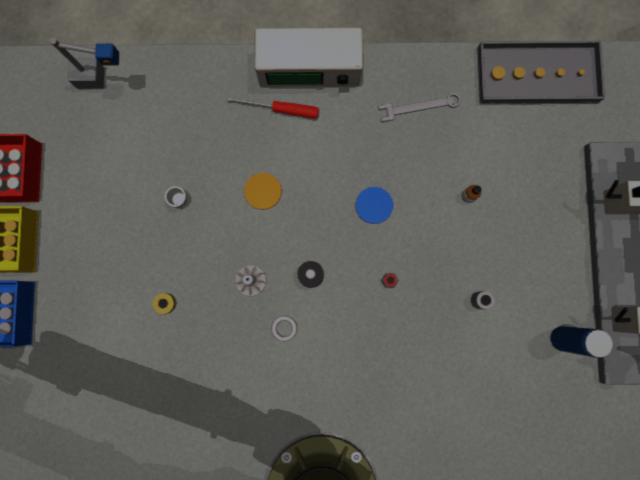

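View pics/side0.png

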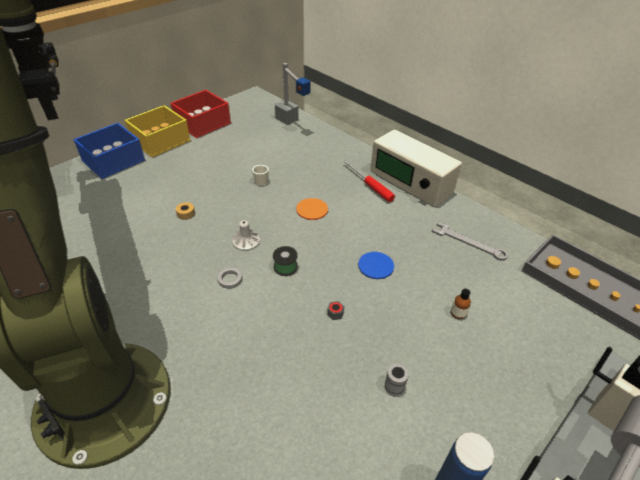

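```bash
cat > h.py <<'E'
from cell import *
import numpy as np, cv2
from scipy.optimize import least_squares
# profile: list of (radius, z0,z1) relative to underside
PROF={"impeller_mid":[(.032,0,.005),(.011,.026,.058),(.02,.005,.02)],"sleeve_mid":[(.018,0,.05)],"collar_mid":[(.022,0,.02)],
"pulley_mid":[(.027,0,.006),(.024,.006,.034),(.027,.034,.04)],"nut_mid":[(.0165,0,.02)],"pad_blue":[(.04,0,.006)],"pad_orange":[(.04,0,.006)],"bottle":[(.016,0,.05),(.008,.05,.07)],"cup":[(.022,0,.04)]}
def proj(p,X):
    W=np.asarray(p["world_from_camera"]); C=np.linalg.inv(W)
    c=(C[:3,:3]@np.asarray(X).T).T+C[:3,3]
    return np.c_[p["fx"]*c[:,0]/c[:,2]+p["cx"],p["fy"]*c[:,1]/c[:,2]+p["cy"]]
def ray(p,u,v,z):
    W=np.asarray(p["world_from_camera"]); d=W[:3,:3]@[(u-p["cx"])/p["fx"],(v-p["cy"])/p["fy"],1]
    o=W[:3,3]; return o+d*(z-o[2])/d[2]
def sil(p,t,x,y,z0=0,S=8):
    a=np.linspace(0,2*np.pi,40)
    polys=[]
    for r,h0,h1 in PROF[t]:
        P=np.array([[x+r*np.cos(k),y+r*np.sin(k),z0+h] for h in (h0,h1) for k in a])
        polys.append(cv2.convexHull(proj(p,P).astype(np.float32))[:,0])
    A=np.vstack(polys); lo=A.min(0)-1; sz=((A.max(0)-lo+2)*S).astype(int)
    m=np.zeros((sz[1],sz[0]),np.uint8)
    for q in polys: cv2.fillPoly(m,[((q-lo)*S).round().astype(np.int32)],1)
    ys,xs=np.nonzero(m); return np.array([xs.mean(),ys.mean()])/S+lo, m.sum()/S/S
def locate(t,p,m,z0=0):
    ys,xs=np.nonzero(m); c=np.array([xs.mean(),ys.mean()])
    g=ray(p,*c,z0+.015)[:2]
    r=least_squares(lambda q:sil(p,t,q[0],q[1],z0)[0]-c,g,diff_step=1e-2)
    return r.x, m.sum()/sil(p,t,*r.x,z0)[1]
E
cat > m.py <<'E'
from h import *
import sys
ts=sys.argv[1].split(",") if len(sys.argv)>1 else list(PROF)
zs=dict(a.split("=") for a in sys.argv[2:])
ps=[read_camera("top"),read_camera("side")]
for t in ts:
    out=[]
    for p in ps:
        ms=masks_of(t,p)
        if ms:
            x,a=locate(t,p,ms[0]["pixels"],float(zs.get(t,0)))
            out.append(f"{x.round(4)} area {a:.2f} c{ms[0]['confidence']:.2f}")
        else: out.append("none")
    print(t,out)
    if t.startswith("pad"):
        for p in ps:
            hsv=cv2.cvtColor(p["img"],cv2.COLOR_BGR2HSV); ms=masks_of(t,p)
            if not ms: continue
            hh=(100,125) if t=="pad_blue" else (8,25)
            m=cv2.inRange(hsv,(hh[0],120,60),(hh[1],255,255))
            b=[int(k) for k in ms[0]["bbox"]]; k=np.zeros_like(m); k[b[1]-6:b[3]+6,b[0]-6:b[2]+6]=1
            x,a=locate(t,p,(m>0)&(k>0)); print("   colour",x.round(4),round(a,2))
E
python3 m.py
```

```text
impeller_mid ['[0.4246 0.1453] area 0.93 c0.96', '[0.4242 0.1453] area 0.97 c0.74']
sleeve_mid ['[ 0.3804 -0.3308] area 0.91 c0.53', '[ 0.3799 -0.3305] area 0.89 c0.76']
collar_mid ['[0.3784 0.3252] area 0.96 c0.69', '[0.3793 0.3265] area 0.96 c0.48']
pulley_mid ['[0.436  0.0199] area 0.98 c0.81', '[0.4366 0.0212] area 0.94 c0.69']
nut_mid ['[ 0.4226 -0.1446] area 0.87 c0.71', '[ 0.4223 -0.1431] area 0.86 c0.76']
pad_blue ['[ 0.5832 -0.1155] area 0.91 c0.63', '[ 0.5849 -0.1153] area 0.87 c0.78']
   colour [ 0.5839 -0.117 ] 0.96
   colour [ 0.5835 -0.1153] 0.93
pad_orange ['[0.6151 0.122 ] area 0.97 c0.72', '[0.6178 0.1232] area 0.98 c0.68']
   colour [0.616  0.1207] 0.96
   colour [0.6163 0.123 ] 0.96
bottle ['[ 0.6022 -0.3186] area 0.84 c0.68', '[ 0.5626 -0.1301] area 1.92 c0.72']
cup ['[0.5997 0.3019] area 0.82 c0.73', '[0.6023 0.3041] area 0.81 c0.50']
```

```bash
cat > go.py <<'E'
import sys
from cell import *
import numpy as np
from scipy.spatial.transform import Rotation as R
# args: x y z [yaw]; prints total tool-frame shift and turn
a=[float(k) for k in sys.argv[1:]]
o=get_obs(); T=R.from_euler("xyz",o["tool_rot"],degrees=True)
yaw=a[3] if len(a)>3 else o["tool_rot"][2]
G=R.from_euler("xyz",[180,0,yaw],degrees=True)
s=T.inv().apply(np.array(a[:3])-o["tool_pos"]); w=(T.inv()*G).as_rotvec(degrees=True)
n=max(int(np.ceil(max(np.linalg.norm(s)/.055,np.linalg.norm(w)/9))),1)
print("t",round(o["time_s"],2),"pos",o["tool_pos"].round(4),"rot",o["tool_rot"].round(2),"w",round(o["grip_width"],4),"F",o["force"].round(1),"q7",o["qpos"][6].round(1))
print("total",s.round(4),w.round(2),"n",n,"each",(s/n).round(4),(w/n).round(2))
E
python3 go.py 0.4245 0.1453 0.2 157.5
python3 - <<'E'
from h import *
p=read_camera("top"); c=p["img"][262:306,368:412]; cv2.imwrite("pics/nut.png",cv2.resize(c,None,fx=12,fy=12,interpolation=cv2.INTER_CUBIC))
E
```

```text
t 2.2 pos [0.2482 0.6007 0.2923] rot [1.7999e+02 1.0000e-02 1.5755e+02] w 0.0873 F [-0.4 -0.5  0.4] q7 -3.3
total [-0.3368 -0.3537  0.0923] [0.01 0.01 0.05] n 10 each [-0.0337 -0.0354  0.0092] [0.   0.   0.01]
```

View pics/nut.png

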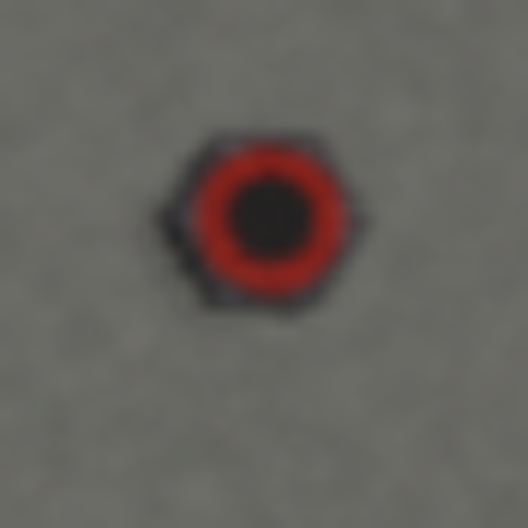

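The nut shows corners left and right (crop x≈160 and 363), so its flats are normal to about world x and ±60° from it. A jaw line at about 60° (yaw 150) suits it.

>>> carry_out(
  increments="1 -0.0337 -0.0354 0.0092 0 0 0;1 -0.0337 -0.0354 0.0092 0 0 0;1 -0.0337 -0.0354 0.0092 0 0 0;1 -0.0337 -0.0354 0.0092 0 0 0;1 -0.0337 -0.0354 0.0092 0 0 0;1 -0.0337 -0.0354 0.0092 0 0 0;1 -0.0337 -0.0354 0.0092 0 0 0;1 -0.0337 -0.0354 0.0092 0 0 0;1 -0.0337 -0.0354 0.0092 0 0 0;1 -0.0337 -0.0354 0.0092 0 0 0;1 0 0 0 0 0 0",
  force=25,
)

```text
time_s: 3.62
tool_pos: [0.4303, 0.1323, 0.1977]
tool_rot: [179.5, 0.1, 157.6]
force: [-0.6, 0.4, -0.2]
grip_width: 0.0869
```

```bash
python3 go.py 0.4245 0.1453 0.1 157.5
```

```text
t 3.62 pos [0.4303 0.1323 0.1977] rot [1.7952e+02 8.0000e-02 1.5761e+02] w 0.0869 F [-0.6  0.4 -0.2] q7 46.7
total [0.0104 0.009  0.0978] [0.48 0.08 0.11] n 2 each [0.0052 0.0045 0.0489] [0.24 0.04 0.06]
```

>>> carry_out(
  increments="1 0.0104 0.009 0.03 0.5 0 0;1 0 0 0.03 0 0 0;1 0 0 0.02 0 0 0;1 0 0 0 0 0 0",
)

```text
time_s: 4.12
tool_pos: [0.4247, 0.1485, 0.1176]
tool_rot: [179.8, 0.2, 157.7]
force: [-0.1, 0.2, -0.1]
grip_width: 0.0872
```

```bash
python3 go.py 0.4245 0.1453 0.1 157.5; python3 m.py impeller_mid
```

```text
t 4.12 pos [0.4247 0.1485 0.1176] rot [1.7976e+02 1.7000e-01 1.5770e+02] w 0.0872 F [-0.1  0.2 -0.1] q7 46.3
total [-0.001  -0.0031  0.0176] [0.24 0.17 0.2 ] n 1 each [-0.001  -0.0031  0.0176] [0.24 0.17 0.2 ]
impeller_mid ['none', '[0.4173 0.1399] area 0.65 c0.90']
```

>>> carry_out(
  increments="1 -0.001 -0.003 0.0176 0.2 0 0;1 0 0 0 0 0 0;0 0 0 0 0 0 0;0 0 0 0 0 0 0;0 0 0 0 0 0 0;0 0 0 0 0 0 0;0 0 0 0 0 0 0",
  force=25,
)

```text
time_s: 5.2
tool_pos: [0.4295, 0.1473, 0.1068]
tool_rot: [179.3, 0.7, 157.7]
force: [0.5, -0.2, 0.8]
grip_width: 0.0451
```

```bash
python3 go.py 0.5838 -0.1160 0.2 157.5
```

```text
t 5.2 pos [0.4295 0.1473 0.1068] rot [179.32   0.66 157.65] w 0.0451 F [ 0.5 -0.2  0.8] q7 47.0
total [-0.2439 -0.1837 -0.0926] [0.68 0.66 0.16] n 6 each [-0.0406 -0.0306 -0.0154] [0.11 0.11 0.03]
```

Run:
```python
from cell import *
for i in range(3):
    o=get_obs(); print(o["qpos"].round(1),o["joint_velocities"].round(1),o["tool_pos"].round(4)); read_camera("top")
```

```text
[-39.1   4.5  17.4 122.9  -1.8  51.8  47. ] [-0.  -0.1 -0.1 -0.  -0.   0.1  0.1] [0.4295 0.1473 0.1068]
[-39.1   4.5  17.4 122.9  -1.8  51.8  47. ] [-0.1  0.1 -0.1  0.  -0.  -0.1  0.1] [0.4295 0.1473 0.1068]
[-39.1   4.5  17.4 122.9  -1.8  51.8  47. ] [ 0.   0.1  0.1 -0.   0.   0.   0.1] [0.4294 0.1473 0.1068]
```

```bash
python3 go.py 0.4245 0.1453 0.099 157.5
```

```text
t 5.35 pos [0.4294 0.1473 0.1067] rot [179.33   0.65 157.65] w 0.0329 F [-0.5 -0.1  0.1] q7 47.0
total [ 0.0039 -0.0038  0.0076] [0.67 0.65 0.16] n 1 each [ 0.0039 -0.0038  0.0076] [0.67 0.65 0.16]
```

>>> carry_out(
  increments="0.5 0.004 -0.004 0.0076 0.7 0.6 0",
)

```text
time_s: 5.48
tool_pos: [0.4246, 0.1452, 0.0992]
tool_rot: [180.0, 0.1, 157.7]
force: [-0.3, 0.7, 0.5]
grip_width: 0.0375
```

```bash
python3 go.py 0.4245 0.1453 0.099 157.5
```

```text
t 5.47 pos [0.4246 0.1452 0.0992] rot [1.8000e+02 7.0000e-02 1.5766e+02] w 0.0375 F [-0.3  0.7  0.5] q7 47.1
total [0.0001 0.     0.0002] [0.   0.07 0.16] n 1 each [0.0001 0.     0.0002] [0.   0.07 0.16]
```

>>> carry_out(
  increments="0 0 0 0 0 0 0;0 0 0 0 0 0 0;0 0 0 0 0 0 0",
  force=25,
)

```text
time_s: 5.85
tool_pos: [0.4236, 0.1449, 0.0981]
tool_rot: [-179.9, -0.0, 157.7]
force: [0.4, -0.0, -2.0]
grip_width: 0.0213
```

```bash
python3 go.py 0.5838 -0.116 0.2 157.5
```

```text
t 5.85 pos [0.4236 0.1449 0.0981] rot [-1.7988e+02 -3.0000e-02  1.5766e+02] w 0.0213 F [ 0.4 -0.  -2. ] q7 47.1
total [-0.2473 -0.1806 -0.1017] [-0.12 -0.03  0.16] n 6 each [-0.0412 -0.0301 -0.0169] [-0.02 -0.    0.03]
```

>>> carry_out(
  increments="0 0 0 -0.03 0 0 0;0 0 0 -0.05 0 0 0;0 -0.02 -0.015 -0.02 0 0 0;0 -0.045 -0.033 0 0 0 0;0 -0.045 -0.033 0 0 0 0;0 -0.045 -0.033 0 0 0 0;0 -0.045 -0.033 0 0 0 0;0 -0.03 -0.022 0 0 0 0;0 -0.01 -0.007 0 0 0 0;0 0 0 0 0 0 0",
)

```text
time_s: 7.1
tool_pos: [0.5825, -0.1141, 0.2]
tool_rot: [-179.8, -0.1, 158.0]
force: [0.2, 0.7, -1.5]
grip_width: 0.0212
```

```bash
python3 go.py 0.5838 -0.116 0.125 157.5
```

```text
t 7.1 pos [ 0.5825 -0.1141  0.2   ] rot [-1.7979e+02 -9.0000e-02  1.5803e+02] w 0.0212 F [ 0.2  0.7 -1.5] q7 84.2
total [-0.002 -0.001  0.075] [-0.21 -0.09  0.53] n 2 each [-0.001  -0.0005  0.0375] [-0.11 -0.04  0.26]
```

>>> carry_out(
  increments="0 -0.002 -0.001 0.03 -0.2 0 0.5;0 0 0 0.03 0 0 0;0 0 0 0.015 0 0 0;0 0 0 0 0 0 0",
)

```text
time_s: 7.6
tool_pos: [0.5828, -0.1077, 0.1235]
tool_rot: [179.7, -0.3, 158.0]
force: [0.5, -0.2, -1.1]
grip_width: 0.0211
```

```bash
python3 go.py 0.5838 -0.116 0.1050 157.5
python3 - <<'E'
from h import *
p=[read_camera("top"),read_camera("side")]
a=p[0]["img"][150:300,300:450]; b=p[1]["img"][200:350,300:450]
cv2.imwrite("pics/imp1.png",cv2.resize(np.hstack([a,b]),None,fx=2.6,fy=2.6))
E
```

```text
t 7.6 pos [ 0.5828 -0.1077  0.1235] rot [179.7   -0.26 157.99] w 0.0211 F [ 0.5 -0.2 -1.1] q7 86.3
total [-0.0041 -0.0074  0.0185] [ 0.3  -0.26  0.49] n 1 each [-0.0041 -0.0074  0.0185] [ 0.3  -0.26  0.49]
```

View pics/imp1.png

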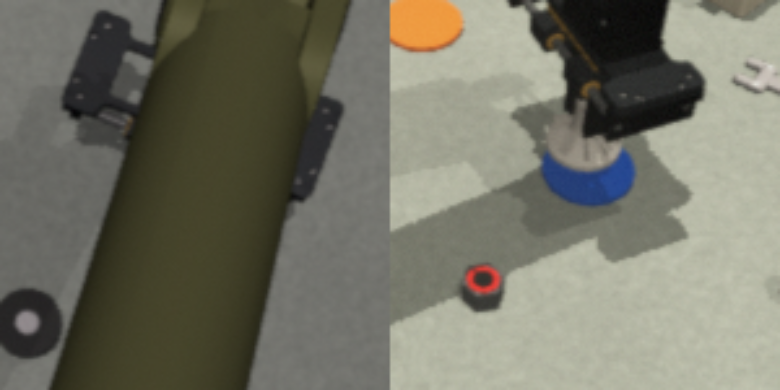

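The impeller hangs upright just over the blue pad (right half, around 588,165). Next I'll correct the sideways drift and lower it.

>>> carry_out(
  increments="0 -0.004 -0.0075 0.011 0.3 -0.3 0.5;0 0 0 0.005 0 0 0",
)

```text
time_s: 7.95
tool_pos: [0.5864, -0.1176, 0.1104]
tool_rot: [179.9, 0.5, 157.4]
force: [-0.4, -0.9, -1.8]
grip_width: 0.0209
```

```bash
python3 go.py 0.5838 -0.116 0.1048 157.5
```

```text
t 7.95 pos [ 0.5864 -0.1176  0.1104] rot [179.9    0.46 157.43] w 0.0209 F [-0.4 -0.9 -1.8] q7 87.0
total [0.003  0.0005 0.0056] [ 0.1   0.46 -0.07] n 1 each [0.003  0.0005 0.0056] [ 0.1   0.46 -0.07]
```

>>> carry_out(
  increments="0 0.003 0.0005 0.005 0.1 0.5 0",
)

```text
time_s: 8.07
tool_pos: [0.584, -0.1162, 0.1054]
tool_rot: [180.0, -0.0, 157.4]
force: [-0.1, 0.0, -2.0]
grip_width: 0.0209
```

```bash
python3 go.py 0.5838 -0.116 0.1043 157.5
```

```text
t 8.07 pos [ 0.584  -0.1162  0.1054] rot [ 1.7999e+02 -3.0000e-02  1.5740e+02] w 0.0209 F [-0.1  0.  -2. ] q7 87.0
total [0.0002 0.0001 0.0011] [ 0.01 -0.03 -0.1 ] n 1 each [0.0002 0.0001 0.0011] [ 0.01 -0.03 -0.1 ]
```

>>> carry_out(
  increments="0 0 0 0.0012 0 0 0;0.5 0 0 0 0 0 0;0.6 0 0 0 0 0 0;0.7 0 0 0 0 0 0",
)

```text
time_s: 8.57
tool_pos: [0.5844, -0.1161, 0.1048]
tool_rot: [180.0, 0.0, 157.4]
force: [0.5, -0.6, -0.6]
grip_width: 0.0433
```

```bash
python3 go.py 0.5838 -0.116 0.18 157.5
```

```text
t 8.57 pos [ 0.5844 -0.1161  0.1048] rot [1.7996e+02 1.0000e-02 1.5741e+02] w 0.0433 F [ 0.5 -0.6 -0.6] q7 87.1
total [ 0.0006 -0.0001 -0.0752] [ 0.04  0.01 -0.09] n 2 each [ 0.0003 -0.     -0.0376] [ 0.02  0.   -0.05]
```

>>> carry_out(
  increments="1 0 0 -0.04 0 0 0;1 0 0 -0.05 0 0 0;1 0 0 0 0 0 0",
)

```text
time_s: 8.95
tool_pos: [0.5845, -0.1162, 0.197]
tool_rot: [180.0, 0.0, 157.4]
force: [0.1, -0.1, -0.3]
grip_width: 0.0732
```

```bash
python3 go.py 0.3802 -0.3306 0.16 157.5
```

```text
t 8.95 pos [ 0.5845 -0.1162  0.197 ] rot [180.    0.  157.4] w 0.0732 F [ 0.1 -0.1 -0.3] q7 84.2
total [ 0.1063 -0.2764  0.037 ] [ 0.   0.  -0.1] n 6 each [ 0.0177 -0.0461  0.0062] [ 0.    0.   -0.02]
```

>>> carry_out(
  increments="1 0.0177 -0.0461 0.0062 0 0 0;1 0.0177 -0.0461 0.0062 0 0 0;1 0.0177 -0.0461 0.0062 0 0 0;1 0.0177 -0.0461 0.0062 0 0 0;1 0.0177 -0.0461 0.0062 0 0 0;1 0.010 -0.028 0.005 0 0 0;1 0.004 -0.010 0.002 0 0 0;1 0 0 0 0 0 0",
)

```text
time_s: 9.95
tool_pos: [0.3814, -0.3282, 0.154]
tool_rot: [179.9, -0.0, 157.6]
force: [0.8, 0.2, 1.0]
grip_width: 0.0869
```

```bash
python3 m.py impeller_mid,pad_blue,sleeve_mid impeller_mid=0.006; python3 go.py 0.3802 -0.3306 0.1 157.5
```

```text
impeller_mid ['[ 0.5851 -0.1158] area 0.94 c0.87', '[ 0.5842 -0.1153] area 0.98 c0.94']
pad_blue ['[ 0.5645 -0.1168] area 0.19 c0.95', '[ 0.5665 -0.1135] area 0.19 c0.54']
   colour [ 0.573  -0.1167] 0.26
   colour [ 0.5692 -0.1172] 0.17
sleeve_mid ['[ 0.3889 -0.3357] area 0.25 c0.63', '[ 0.3777 -0.3303] area 0.84 c0.66']
t 10.45 pos [ 0.3819 -0.3281  0.1544] rot [1.7991e+02 2.0000e-02 1.5770e+02] w 0.0872 F [-0.4 -0.1 -0.8] q7 111.8
total [ 0.0006 -0.0031  0.0544] [0.09 0.02 0.2 ] n 1 each [ 0.0006 -0.0031  0.0544] [0.09 0.02 0.2 ]
```

Impeller is within 1 mm of the blue pad centre. Now down onto the sleeve.

>>> carry_out(
  increments="1 0.0006 -0.003 0.03 0 0 0.2;1 0 0 0.022 0 0 0;1 0 0 0.008 0 0 0;1 0 0 0 0 0 0",
)

```text
time_s: 10.95
tool_pos: [0.3817, -0.3307, 0.094]
tool_rot: [179.9, 0.2, 157.6]
force: [0.9, -0.7, 0.1]
grip_width: 0.087
```

```bash
python3 go.py 0.3802 -0.3306 0.083 157.5
```

```text
t 10.95 pos [ 0.3817 -0.3307  0.094 ] rot [1.7990e+02 1.6000e-01 1.5756e+02] w 0.087 F [ 0.9 -0.7  0.1] q7 116.5
total [ 0.0015 -0.0005  0.011 ] [0.1  0.16 0.06] n 1 each [ 0.0015 -0.0005  0.011 ] [0.1  0.16 0.06]
```

>>> carry_out(
  increments="1 0.0015 -0.0005 0.011 0 0 0;0 0 0 0 0 0 0;0 0 0 0 0 0 0;0 0 0 0 0 0 0;0 0 0 0 0 0 0;0 0 0 0 0 0 0;0 0 0 0 0 0 0",
  force=35,
)

```text
time_s: 11.82
tool_pos: [0.3815, -0.3315, 0.0845]
tool_rot: [179.9, 0.4, 157.6]
force: [-0.8, -0.4, -0.3]
grip_width: 0.0353
```

```bash
python3 go.py 0.600 0.003 0.2 157.5
```

```text
t 11.82 pos [ 0.3815 -0.3315  0.0845] rot [179.91   0.42 157.58] w 0.0353 F [-0.8 -0.4 -0.3] q7 117.4
total [-0.0753  0.3928 -0.1143] [0.09 0.42 0.08] n 8 each [-0.0094  0.0491 -0.0143] [0.01 0.05 0.01]
```

>>> carry_out(
  increments="0 0 0 -0.03 0.1 0.4 0;0 0 0 -0.05 0 0 0;0 0 0.02 -0.03 0 0 0;0 -0.011 0.055 -0.005 0 0 0;0 -0.011 0.055 0 0 0 0;0 -0.011 0.055 0 0 0 0;0 -0.011 0.055 0 0 0 0;0 -0.011 0.055 0 0 0 0;0 -0.011 0.055 0 0 0 0;0 -0.007 0.03 0 0 0 0;0 -0.002 0.01 0 0 0 0;0 0 0 0 0 0 0",
)

```text
time_s: 13.32
tool_pos: [0.6017, 0.0099, 0.1962]
tool_rot: [-179.9, -0.6, 157.3]
force: [-0.3, -1.0, -3.5]
grip_width: 0.0351
```

```bash
python3 go.py 0.600 0.003 0.105 157.5
```

```text
t 13.32 pos [0.6017 0.0099 0.1962] rot [-179.86   -0.6   157.27] w 0.0351 F [-0.3 -1.  -3.5] q7 70.9
total [-0.002  -0.0068  0.0912] [-0.14 -0.6  -0.23] n 2 each [-0.001  -0.0034  0.0456] [-0.07 -0.3  -0.12]
```

>>> carry_out(
  increments="0 -0.001 -0.005 0.03 -0.1 -0.6 0;0 -0.001 -0.002 0.035 0 0 0;0 0 0 0.02 0 0 0;0 0 0 0.006 0 0 0;0 0 0 0 0 0 0",
)

```text
time_s: 13.95
tool_pos: [0.597, -0.0082, 0.1043]
tool_rot: [-179.8, 0.0, 156.6]
force: [0.0, -0.3, -2.1]
grip_width: 0.0353
```

```bash
python3 go.py 0.600 0.003 0.090 157.5
```

```text
t 13.95 pos [ 0.597  -0.0082  0.1043] rot [-1.7977e+02  4.0000e-02  1.5655e+02] w 0.0353 F [ 0.  -0.3 -2.1] q7 73.9
total [0.0017 0.0116 0.0142] [-0.23  0.04 -0.95] n 1 each [0.0017 0.0116 0.0142] [-0.23  0.04 -0.95]
```

>>> carry_out(
  increments="0 0.0017 0.0116 0.012 -0.2 0 -0.9;0 0 0 0 0 0 0",
)

```text
time_s: 14.2
tool_pos: [0.601, 0.0036, 0.0932]
tool_rot: [179.9, 0.2, 157.5]
force: [-0.3, 0.5, -2.8]
grip_width: 0.0354
```

```bash
python3 go.py 0.600 0.003 0.0855 157.5
```

```text
t 14.2 pos [0.601  0.0036 0.0932] rot [1.7991e+02 1.6000e-01 1.5749e+02] w 0.0354 F [-0.3  0.5 -2.8] q7 74.3
total [ 0.0007 -0.001   0.0077] [ 0.09  0.16 -0.01] n 1 each [ 0.0007 -0.001   0.0077] [ 0.09  0.16 -0.01]
```

>>> carry_out(
  increments="0 0.0007 -0.001 0.0077 0.1 0.1 0;0 0 0 0.0005 0 0 0",
)

```text
time_s: 14.45
tool_pos: [0.6006, 0.0032, 0.0852]
tool_rot: [180.0, 0.1, 157.5]
force: [-0.5, -0.9, -3.1]
grip_width: 0.0354
```

```bash
python3 go.py 0.600 0.003 0.0845 157.5
```

```text
t 14.45 pos [0.6006 0.0032 0.0852] rot [1.7999e+02 1.3000e-01 1.5754e+02] w 0.0354 F [-0.5 -0.9 -3.1] q7 74.5
total [ 0.0004 -0.0004  0.0007] [0.01 0.13 0.04] n 1 each [ 0.0004 -0.0004  0.0007] [0.01 0.13 0.04]
```

>>> carry_out(
  increments="0 0.0004 0 0.001 0 0 0;0.5 0 0 0 0 0 0;0.7 0 0 0 0 0 0;0.7 0 0 0 0 0 0;0.7 0 0 -0.03 0 0 0;0.9 0 0 -0.05 0 0 0;1 0 0 -0.03 0 0 0;1 0 0 0 0 0 0",
)

```text
time_s: 15.45
tool_pos: [0.601, 0.003, 0.1989]
tool_rot: [179.9, 0.3, 157.5]
force: [-0.4, -0.3, -0.3]
grip_width: 0.0825
```

```bash
python3 go.py 0.4363 0.0205 0.16 157.5
```

```text
t 15.45 pos [0.601  0.003  0.1989] rot [179.92   0.29 157.5 ] w 0.0825 F [-0.4 -0.3 -0.3] q7 71.5
total [ 0.159  -0.0469  0.0381] [ 0.08  0.29 -0.  ] n 4 each [ 0.0398 -0.0117  0.0095] [ 0.02  0.07 -0.  ]
```

>>> carry_out(
  increments="1 0.04 -0.0118 0.006 0 0.3 0;1 0.04 -0.0118 0.008 0 0 0;1 0.04 -0.0118 0.008 0 0 0;1 0.028 -0.008 0.006 0 0 0;1 0.008 -0.003 0.003 0 0 0;1 0.002 -0.001 0 0 0 0;1 0 0 0 0 0 0",
)

```text
time_s: 16.32
tool_pos: [0.431, 0.0197, 0.1613]
tool_rot: [-179.8, -0.2, 157.5]
force: [-0.2, 0.6, 0.3]
grip_width: 0.0868
```

```bash
python3 m.py sleeve_mid,pulley_mid; python3 go.py 0.4363 0.0205 0.09 157.5
```

```text
sleeve_mid ['[0.5993 0.0046] area 1.05 c0.69', '[0.6014 0.0048] area 1.00 c0.77']
pulley_mid ['[0.6005 0.3026] area 0.59 c0.24', '[0.4328 0.0193] area 0.78 c0.81']
t 16.62 pos [0.4307 0.0198 0.1612] rot [-179.82   -0.23  157.53] w 0.0869 F [-0.2  0.1  0.4] q7 60.3
total [-0.0052  0.003   0.0712] [-0.18 -0.23  0.03] n 2 each [-0.0026  0.0015  0.0356] [-0.09 -0.12  0.01]
```

>>> carry_out(
  increments="1 -0.005 0.003 0.03 -0.2 -0.2 0;1 0 0 0.03 0 0 0;1 0 0 0.01 0 0 0;1 0 0 0 0 0 0",
)

```text
time_s: 17.12
tool_pos: [0.4387, 0.0209, 0.0908]
tool_rot: [179.9, 0.1, 157.5]
force: [-0.2, 0.7, -0.3]
grip_width: 0.087
```

```bash
python3 go.py 0.4363 0.0205 0.0735 157.5
```

```text
t 17.12 pos [0.4387 0.0209 0.0908] rot [1.7988e+02 1.5000e-01 1.5752e+02] w 0.087 F [-0.2  0.7 -0.3] q7 64.1
total [ 0.0021 -0.0013  0.0173] [0.12 0.15 0.02] n 1 each [ 0.0021 -0.0013  0.0173] [0.12 0.15 0.02]
```

>>> carry_out(
  increments="1 0.002 -0.0013 0.012 0 0 0;1 0 0 0.004 0 0 0;1 0 0 0 0 0 0",
)

```text
time_s: 17.5
tool_pos: [0.4376, 0.0207, 0.0756]
tool_rot: [179.7, 0.3, 157.5]
force: [0.9, -0.4, 0.5]
grip_width: 0.0868
```

```bash
python3 go.py 0.4363 0.0205 0.0735 157.5
```

```text
t 17.5 pos [0.4376 0.0207 0.0756] rot [179.74   0.3  157.53] w 0.0868 F [ 0.9 -0.4  0.5] q7 65.0
total [ 0.0012 -0.0008  0.0021] [0.26 0.3  0.03] n 1 each [ 0.0012 -0.0008  0.0021] [0.26 0.3  0.03]
```

>>> carry_out(
  increments="1 0.0012 -0.0008 0.0021 0.3 0.3 0;0 0 0 0 0 0 0;0 0 0 0 0 0 0;0 0 0 0 0 0 0;0 0 0 0 0 0 0;0 0 0 0 0 0 0",
  force=35,
)

```text
time_s: 18.25
tool_pos: [0.4367, 0.0205, 0.0741]
tool_rot: [-180.0, 0.0, 157.5]
force: [0.7, 0.8, -0.4]
grip_width: 0.0522
```

```bash
python3 go.py 0.6162 0.122 0.2 157.5
```

```text
t 18.25 pos [0.4367 0.0205 0.0741] rot [-1.7999e+02  5.0000e-02  1.5753e+02] w 0.0522 F [ 0.7  0.8 -0.4] q7 65.0
total [-0.1271  0.1624 -0.1258] [-0.01  0.05  0.03] n 5 each [-0.0254  0.0325 -0.0252] [-0.    0.01  0.01]
```

>>> carry_out(
  increments="0 0 0 -0.03 0 0 0;0 0 0 -0.05 0 0 0;0 -0.012 0.016 -0.025 0 0 0;0 -0.03 0.038 0 0 0 0;0 -0.032 0.041 0 0 0 0;0 -0.03 0.039 0 0 0 0;0 -0.017 0.021 0 0 0 0;0 -0.006 0.007 0 0 0 0;0 0 0 0 0 0 0",
)

```text
time_s: 19.38
tool_pos: [0.6167, 0.1244, 0.1763]
tool_rot: [-179.7, -0.5, 157.5]
force: [-0.1, -0.4, -2.7]
grip_width: 0.0519
```

```bash
python3 go.py 0.6162 0.122 0.1 157.5
```

```text
t 19.38 pos [0.6167 0.1244 0.1763] rot [-179.73   -0.46  157.53] w 0.0519 F [-0.1 -0.4 -2.7] q7 61.2
total [-0.001  -0.002   0.0763] [-0.27 -0.46  0.03] n 2 each [-0.0005 -0.001   0.0382] [-0.14 -0.23  0.02]
```

>>> carry_out(
  increments="0 -0.001 -0.002 0.025 -0.2 -0.4 0;0 0 0 0.03 0 0 0;0 0 0 0.016 0 0 0;0 0 0 0.004 0 0 0;0 0 0 0 0 0 0",
)

```text
time_s: 20.0
tool_pos: [0.6135, 0.1186, 0.101]
tool_rot: [-179.9, -0.1, 157.3]
force: [0.9, 0.6, -2.2]
grip_width: 0.0518
```

```bash
python3 go.py 0.6162 0.122 0.083 157.5
```

```text
t 20.0 pos [0.6135 0.1186 0.101 ] rot [-1.7992e+02 -1.4000e-01  1.5732e+02] w 0.0518 F [ 0.9  0.6 -2.2] q7 63.0
total [-0.0013  0.0042  0.018 ] [-0.07 -0.14 -0.18] n 1 each [-0.0013  0.0042  0.018 ] [-0.07 -0.14 -0.18]
```

>>> carry_out(
  increments="0 -0.0013 0.0042 0.013 0 0 0;0 0 0 0.003 0 0 0;0 0 0 0 0 0 0",
)

```text
time_s: 20.38
tool_pos: [0.6177, 0.1227, 0.0859]
tool_rot: [179.9, 0.0, 157.3]
force: [-0.2, 0.3, -1.9]
grip_width: 0.0518
```

```bash
python3 go.py 0.6162 0.122 0.0808 157.5
```

```text
t 20.38 pos [0.6177 0.1227 0.0859] rot [1.7994e+02 1.0000e-02 1.5734e+02] w 0.0518 F [-0.2  0.3 -1.9] q7 63.2
total [ 0.0011 -0.0012  0.0051] [ 0.06  0.01 -0.16] n 1 each [ 0.0011 -0.0012  0.0051] [ 0.06  0.01 -0.16]
```

>>> carry_out(
  increments="0 0.0011 -0.0012 0.005 0 0 0;0 0 0 0.0008 0 0 0;0.7 0 0 0 0 0 0;0.8 0 0 0 0 0 0;0.9 0 0 0 0 0 0",
)

```text
time_s: 21.0
tool_pos: [0.6174, 0.1221, 0.0815]
tool_rot: [179.8, 0.2, 157.3]
force: [0.6, 0.4, -0.2]
grip_width: 0.0719
```

```bash
python3 go.py 0.3788 0.3259 0.16 157.5
```

```text
t 21.0 pos [0.6174 0.1221 0.0815] rot [1.7983e+02 1.5000e-01 1.5733e+02] w 0.0719 F [ 0.6  0.4 -0.2] q7 63.4
total [ 0.2985  0.0963 -0.079 ] [ 0.17  0.15 -0.17] n 6 each [ 0.0498  0.0161 -0.0132] [ 0.03  0.03 -0.03]
```

>>> carry_out(
  increments="1 0 0 -0.03 0 0 0;1 0 0 -0.05 0 0 0;1 0.025 0.008 -0.01 0 0 0;1 0.05 0.016 0 0 0 0;1 0.055 0.018 0 0 0 0;1 0.055 0.018 0 0 0 0;1 0.055 0.018 0 0 0 0;1 0.035 0.011 0 0 0 0;1 0.018 0.006 0 0 0 0;1 0.006 0.002 0 0 0 0;1 0 0 0 0 0 0",
)

```text
time_s: 22.38
tool_pos: [0.375, 0.3328, 0.1774]
tool_rot: [179.3, 0.5, 157.2]
force: [0.4, -0.2, 0.1]
grip_width: 0.0867
```

```bash
python3 m.py pulley_mid,sleeve_mid,collar_mid pulley_mid=0.006;  python3 go.py 0.3788 0.3259 0.095 157.5
```

```text
pulley_mid ['[0.6154 0.1228] area 0.95 c0.65', '[0.6178 0.1239] area 0.98 c0.98']
sleeve_mid ['[0.599  0.0048] area 0.97 c0.62', '[0.5998 0.0046] area 1.00 c0.70']
collar_mid ['[0.3964 0.3279] area 0.02 c0.49', '[0.3799 0.3267] area 0.87 c0.65']
t 22.77 pos [0.3751 0.3324 0.1771] rot [179.37   0.51 157.09] w 0.087 F [-0.9 -0.4  1.1] q7 23.6
total [-0.0052 -0.0054  0.0821] [ 0.63  0.51 -0.41] n 2 each [-0.0026 -0.0027  0.041 ] [ 0.31  0.26 -0.2 ]
```

>>> carry_out(
  increments="1 -0.005 -0.005 0.03 0.6 0.5 -0.4;1 0 0 0.035 0 0 0;1 0 0 0.014 0 0 0;1 0 0 0.003 0 0 0;1 0 0 0 0 0 0",
)

```text
time_s: 23.4
tool_pos: [0.3802, 0.3268, 0.095]
tool_rot: [179.8, 0.1, 157.4]
force: [0.3, 0.4, -0.4]
grip_width: 0.0871
```

```bash
python3 go.py 0.3788 0.3259 0.073 157.5
```

```text
t 23.4 pos [0.3802 0.3268 0.095 ] rot [1.7976e+02 9.0000e-02 1.5744e+02] w 0.0871 F [ 0.3  0.4 -0.4] q7 27.0
total [ 0.001  -0.0015  0.022 ] [ 0.24  0.09 -0.06] n 1 each [ 0.001  -0.0015  0.022 ] [ 0.24  0.09 -0.06]
```

>>> carry_out(
  increments="1 0.001 -0.0015 0.014 0.2 0 0;1 0 0 0.005 0 0 0;1 0 0 0 0 0 0",
)

```text
time_s: 23.78
tool_pos: [0.3795, 0.3269, 0.0765]
tool_rot: [179.8, 0.1, 157.5]
force: [-0.4, -0.9, -0.2]
grip_width: 0.087
```

```bash
python3 go.py 0.3788 0.3259 0.073 157.5
```

```text
t 23.77 pos [0.3795 0.3269 0.0765] rot [1.7979e+02 1.4000e-01 1.5747e+02] w 0.087 F [-0.4 -0.9 -0.2] q7 27.4
total [ 0.0002 -0.0012  0.0035] [ 0.21  0.14 -0.03] n 1 each [ 0.0002 -0.0012  0.0035] [ 0.21  0.14 -0.03]
```

>>> carry_out(
  increments="1 0 -0.0012 0.0035 0.2 0 0;0 0 0 0 0 0 0;0 0 0 0 0 0 0;0 0 0 0 0 0 0;0 0 0 0 0 0 0;0 0 0 0 0 0 0;0 0 0 0 0 0 0",
  force=35,
)

```text
time_s: 24.65
tool_pos: [0.3793, 0.3259, 0.0734]
tool_rot: [180.0, 0.2, 157.5]
force: [0.6, 0.4, 0.2]
grip_width: 0.0431
```

```bash
python3 go.py 0.5996 0.0047 0.2 157.5
```

```text
t 24.65 pos [0.3793 0.3259 0.0734] rot [1.7995e+02 1.6000e-01 1.5746e+02] w 0.0431 F [0.6 0.4 0.2] q7 27.4
total [-0.327  -0.2121 -0.1258] [ 0.05  0.16 -0.04] n 8 each [-0.0409 -0.0265 -0.0157] [ 0.01  0.02 -0.  ]
```

>>> carry_out(
  increments="0 0 0 -0.03 0 0 0;0 0 0 -0.05 0 0 0;0 -0.02 -0.013 -0.035 0 0 0;0 -0.042 -0.027 -0.01 0 0 0;0 -0.046 -0.03 0 0 0 0;0 -0.046 -0.03 0 0 0 0;0 -0.046 -0.03 0 0 0 0;0 -0.046 -0.03 0 0 0 0;0 -0.04 -0.026 0 0 0 0;0 -0.024 -0.016 0 0 0 0;0 -0.011 -0.007 0 0 0 0;0 -0.004 -0.002 0 0 0 0;0 0 0 0 0 0 0",
)

```text
time_s: 26.28
tool_pos: [0.603, 0.0002, 0.2007]
tool_rot: [-180.0, 0.0, 157.9]
force: [0.4, -1.1, -1.4]
grip_width: 0.0429
```

```bash
python3 go.py 0.5996 0.0047 0.145 157.5
```

```text
t 26.27 pos [6.030e-01 2.000e-04 2.007e-01] rot [-1.7996e+02  4.0000e-02  1.5789e+02] w 0.0429 F [ 0.4 -1.1 -1.4] q7 73.6
total [0.0049 0.003  0.0557] [-0.04  0.04  0.39] n 2 each [0.0024 0.0015 0.0278] [-0.02  0.02  0.2 ]
```

Collar's bottom is at TCP − 0.0732, so contact on the sleeve comes at TCP ≈ 0.123.

>>> carry_out(
  increments="0 0.003 0.002 0.025 0 0 0.4;0 0.002 0.001 0.02 0 0 0;0 0 0 0.008 0 0 0;0 0 0 0.002 0 0 0;0 0 0 0 0 0 0",
)

```text
time_s: 26.9
tool_pos: [0.5987, 0.0121, 0.1457]
tool_rot: [179.8, 0.0, 158.0]
force: [-0.3, -0.3, -1.9]
grip_width: 0.0432
```

```bash
python3 go.py 0.5996 0.0047 0.129 157.5
```

```text
t 26.9 pos [0.5987 0.0121 0.1457] rot [179.77   0.   157.99] w 0.0432 F [-0.3 -0.3 -1.9] q7 74.1
total [-0.0036 -0.0066  0.0167] [ 0.23 -0.    0.49] n 1 each [-0.0036 -0.0066  0.0167] [ 0.23 -0.    0.49]
```

>>> carry_out(
  increments="0 -0.0036 -0.0066 0.009 0.2 0 0.5;0 0 0 0.005 0 0 0;0 0 0 0 0 0 0",
)

```text
time_s: 27.28
tool_pos: [0.6003, 0.0037, 0.1319]
tool_rot: [179.9, 0.1, 157.4]
force: [-0.1, 0.4, -1.4]
grip_width: 0.0434
```

```bash
python3 go.py 0.5996 0.0047 0.126 157.5
python3 - <<'E'
from h import *
p=read_camera("side")
b=p["img"][160:310,260:410]
cv2.imwrite("pics/col1.png",cv2.resize(b,None,fx=4,fy=4))
E
```

```text
t 27.27 pos [0.6003 0.0037 0.1319] rot [1.7993e+02 1.0000e-01 1.5743e+02] w 0.0434 F [-0.1  0.4 -1.4] q7 74.8
total [0.0011 0.0006 0.0059] [ 0.07  0.1  -0.07] n 1 each [0.0011 0.0006 0.0059] [ 0.07  0.1  -0.07]
```

View pics/col1.png

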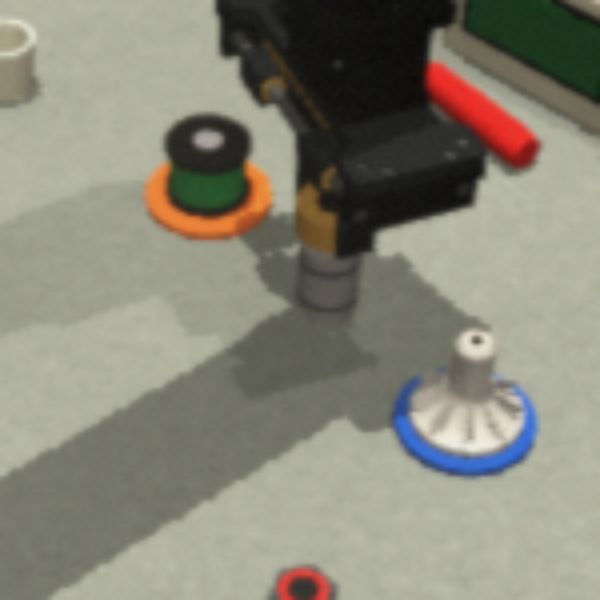

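The collar (around 320,225 in the crop) is level just over the sleeve. The pulley stands on orange and the impeller on blue.

>>> carry_out(
  increments="0 0.001 0.0006 0.0059 0 0 0;0 0 0 0.001 0 0 0;0 0 0 0 0 0 0",
)

```text
time_s: 27.7
tool_pos: [0.5998, 0.0047, 0.1249]
tool_rot: [179.9, 0.1, 157.4]
force: [-0.1, 0.3, -1.0]
grip_width: 0.043
```

```bash
python3 go.py 0.5996 0.0047 0.1235 157.5
```

```text
t 27.7 pos [0.5998 0.0047 0.1249] rot [1.7992e+02 1.3000e-01 1.5742e+02] w 0.043 F [-0.1  0.3 -1. ] q7 74.9
total [ 0.0002 -0.0001  0.0014] [ 0.08  0.13 -0.08] n 1 each [ 0.0002 -0.0001  0.0014] [ 0.08  0.13 -0.08]
```

>>> carry_out(
  increments="0 0.0002 0 0.0018 0 0 0;0.56 0 0 0 0 0 0;0.65 0 0 0 0 0 0;0.75 0 0 0 0 0 0;0.75 0 0 -0.03 0 0 0;1 0 0 -0.04 0 0 0;1 0 0 0 0 0 0",
)

```text
time_s: 28.58
tool_pos: [0.5999, 0.0047, 0.1954]
tool_rot: [179.9, 0.2, 157.4]
force: [-0.2, -0.0, 0.4]
grip_width: 0.0778
```

```bash
python3 go.py 0.4225 -0.144 0.16 150
```

```text
t 28.57 pos [0.5999 0.0047 0.1954] rot [179.9    0.19 157.42] w 0.0778 F [-0.2 -0.   0.4] q7 72.8
total [ 0.1069 -0.2055  0.0347] [0.11 0.19 7.42] n 5 each [ 0.0214 -0.0411  0.0069] [0.02 0.04 1.48]
```

>>> carry_out(
  increments="1 0.014 -0.027 0.004 0 0 0;1 0.022 -0.042 0.007 0 0 0;1 0.022 -0.042 0.007 0 0 0;1 0.022 -0.042 0.007 0 0 0;1 0.017 -0.033 0.006 0 0 0;1 0.008 -0.015 0.003 0 0 4;1 0.002 -0.004 0 0 0 3.4;1 0 0 0 0 0 0",
)

```text
time_s: 29.58
tool_pos: [0.4142, -0.1463, 0.1546]
tool_rot: [179.9, -0.1, 149.9]
force: [-0.4, 0.4, 0.5]
grip_width: 0.0871
```

```bash
python3 m.py collar_mid,sleeve_mid,pulley_mid,nut_mid collar_mid=0.05 pulley_mid=0.006;  python3 go.py 0.4225 -0.144 0.095 150
python3 - <<'E'
from h import *
p=read_camera("top")
b=p["img"][150:300,220:420]
cv2.imwrite("pics/t2.png",cv2.resize(b,None,fx=4,fy=4))
E
```

```text
collar_mid ['[0.5994 0.0051] area 0.99 c0.89', '[ 0.5488 -0.1399] area 1.54 c0.51']
sleeve_mid ['none', 'none']
pulley_mid ['[0.6156 0.1232] area 0.95 c0.92', '[0.614  0.1294] area 0.72 c0.55']
nut_mid ['none', '[ 0.4175 -0.1467] area 0.60 c0.65']
t 30.07 pos [ 0.4151 -0.1461  0.1552] rot [ 1.7991e+02 -4.0000e-02  1.4995e+02] w 0.087 F [ 0.6 -0.3  0.6] q7 75.2
total [-0.0054  0.0054  0.0602] [ 0.09 -0.04 -0.05] n 2 each [-0.0027  0.0027  0.0301] [ 0.04 -0.02 -0.03]
```

View pics/t2.png

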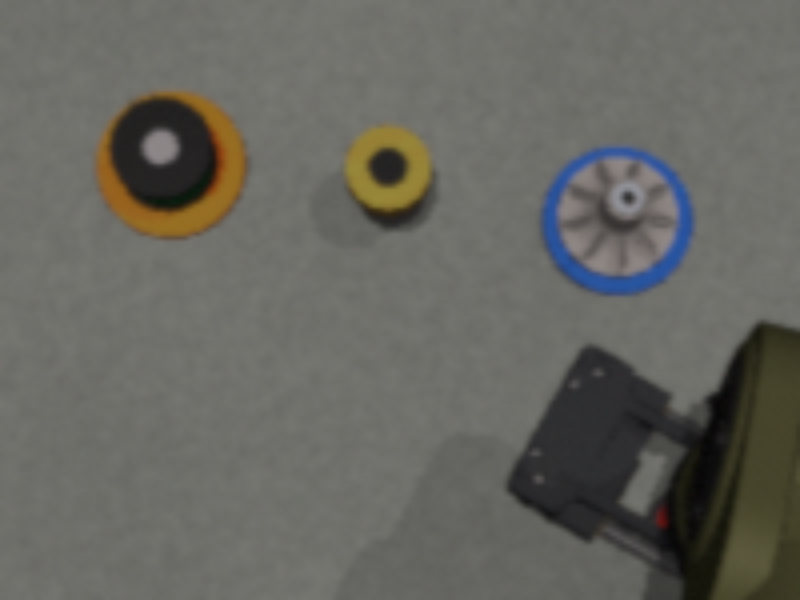

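The collar sits on the sleeve at crop (388,168), impeller on blue, pulley on orange. Now the nut.

>>> carry_out(
  increments="1 -0.0054 0.0054 0.03 0 0 0;1 0 0 0.022 0 0 0;1 0 0 0.007 0 0 0;1 0 0 0 0 0 0",
)

```text
time_s: 30.62
tool_pos: [0.4239, -0.1439, 0.0957]
tool_rot: [179.8, 0.1, 150.0]
force: [0.4, -0.6, -0.3]
grip_width: 0.0869
```

```bash
python3 go.py 0.4225 -0.144 0.073 150
```

```text
t 30.62 pos [ 0.4239 -0.1439  0.0957] rot [1.7984e+02 9.0000e-02 1.4999e+02] w 0.0869 F [ 0.4 -0.6 -0.3] q7 80.5
total [ 0.0012 -0.0009  0.0227] [ 0.16  0.09 -0.01] n 1 each [ 0.0012 -0.0009  0.0227] [ 0.16  0.09 -0.01]
```

>>> carry_out(
  increments="1 0.0012 -0.0009 0.014 0 0 0;1 0 0 0.005 0 0 0;1 0 0 0 0 0 0",
)

```text
time_s: 31.0
tool_pos: [0.4234, -0.1441, 0.0768]
tool_rot: [179.7, 0.2, 150.0]
force: [0.2, 0.7, -0.8]
grip_width: 0.0871
```

```bash
python3 go.py 0.4225 -0.144 0.073 150
```

```text
t 31.0 pos [ 0.4234 -0.1441  0.0768] rot [179.74   0.21 149.99] w 0.0871 F [ 0.2  0.7 -0.8] q7 82.4
total [ 0.0008 -0.0003  0.0037] [ 0.26  0.21 -0.  ] n 1 each [ 0.0008 -0.0003  0.0037] [ 0.26  0.21 -0.  ]
```

>>> carry_out(
  increments="1 0.0008 -0.0003 0.0037 0.3 0.2 0;0 0 0 0 0 0 0;0 0 0 0 0 0 0;0 0 0 0 0 0 0;0 0 0 0 0 0 0;0 0 0 0 0 0 0;0 0 0 0 0 0 0;0 0 0 0 0 0 0",
  force=25,
)

```text
time_s: 32.0
tool_pos: [0.4232, -0.1441, 0.0736]
tool_rot: [-180.0, 0.1, 150.0]
force: [-0.2, -1.0, 0.2]
grip_width: 0.0299
```

```bash
python3 go.py 0.6162 0.1233 0.2 150
```

```text
t 32.0 pos [ 0.4232 -0.1441  0.0736] rot [-1.7999e+02  8.0000e-02  1.5000e+02] w 0.0299 F [-0.2 -1.   0.2] q7 82.5
total [-0.0336  0.3281 -0.1264] [-0.01  0.08 -0.  ] n 7 each [-0.0048  0.0469 -0.0181] [-0.    0.01 -0.  ]
```

>>> carry_out(
  increments="0 0 0 -0.03 0 0 0;0 0 0 -0.05 0 0 0;0 -0.002 0.02 -0.04 0 0 0;0 -0.004 0.042 -0.007 0 0 0;0 -0.005 0.05 0 0 0 0;0 -0.005 0.05 0 0 0 0;0 -0.005 0.05 0 0 0 0;0 -0.005 0.05 0 0 0 0;0 -0.004 0.037 0 0 0 0;0 -0.002 0.02 0 0 0 0;0 -0.001 0.008 0 0 0 0;0 0 0.002 0 0 0 0;0 0 0 0 0 0 0",
)

```text
time_s: 33.62
tool_pos: [0.6201, 0.1314, 0.2012]
tool_rot: [-179.9, -0.2, 149.8]
force: [-0.0, -1.0, -1.1]
grip_width: 0.0298
```

```bash
python3 go.py 0.6162 0.1233 0.14 150
```

```text
t 33.62 pos [0.6201 0.1314 0.2012] rot [-179.88   -0.21  149.77] w 0.0298 F [-0.  -1.  -1.1] q7 53.9
total [-0.0009 -0.0088  0.0612] [-0.11 -0.21 -0.23] n 2 each [-0.0004 -0.0044  0.0306] [-0.06 -0.1  -0.11]
```

>>> carry_out(
  increments="0 -0.001 -0.006 0.025 0 -0.2 0;0 0 -0.003 0.023 0 0 0;0 0 0 0.01 0 0 0;0 0 0 0.002 0 0 0;0 0 0 0 0 0 0",
)

```text
time_s: 34.25
tool_pos: [0.6162, 0.1186, 0.1424]
tool_rot: [180.0, 0.1, 149.4]
force: [0.6, -0.4, -0.7]
grip_width: 0.0296
```

```bash
python3 go.py 0.6162 0.1233 0.126 150
```

```text
t 34.25 pos [0.6162 0.1186 0.1424] rot [1.7998e+02 1.2000e-01 1.4945e+02] w 0.0296 F [ 0.6 -0.4 -0.7] q7 55.7
total [0.0025 0.004  0.0164] [ 0.02  0.12 -0.55] n 1 each [0.0025 0.004  0.0164] [ 0.02  0.12 -0.55]
```

>>> carry_out(
  increments="0 0.0025 0.004 0.01 0 0.1 -0.5;0 0 0 0.004 0 0 0;0 0 0 0 0 0 0",
)

```text
time_s: 34.62
tool_pos: [0.617, 0.1244, 0.1289]
tool_rot: [179.9, 0.1, 150.0]
force: [0.4, 0.5, -0.8]
grip_width: 0.0299
```

```bash
python3 go.py 0.6162 0.1233 0.1208 150
```

```text
t 34.62 pos [0.617  0.1244 0.1289] rot [1.7987e+02 1.0000e-01 1.5003e+02] w 0.0299 F [ 0.4  0.5 -0.8] q7 56.2
total [ 0.0002 -0.0013  0.0081] [0.13 0.1  0.03] n 1 each [ 0.0002 -0.0013  0.0081] [0.13 0.1  0.03]
```

>>> carry_out(
  increments="0 0 -0.0013 0.008 0 0 0;0 0 0 0.0008 0 0 0;0 0 0 0 0 0 0",
)

```text
time_s: 35.0
tool_pos: [0.6166, 0.1232, 0.1198]
tool_rot: [179.8, 0.1, 150.0]
force: [0.0, 0.2, -0.9]
grip_width: 0.0297
```

```bash
python3 go.py 0.6162 0.1233 0.1195 150
```

```text
t 35.0 pos [0.6166 0.1232 0.1198] rot [1.7985e+02 1.3000e-01 1.5003e+02] w 0.0297 F [ 0.   0.2 -0.9] q7 56.5
total [ 0.0004 -0.0001  0.0003] [0.15 0.13 0.03] n 1 each [ 0.0004 -0.0001  0.0003] [0.15 0.13 0.03]
```

>>> carry_out(
  increments="0 0 0 0.001 0 0 0;0.4 0 0 0 0 0 0;0.5 0 0 0 0 0 0;0.6 0 0 0 0 0 0;0.7 0 0 -0.03 0 0 0;1 0 0 -0.05 0 0 0;1 0.03 0 -0.04 0 0 0;1 0.05 0 0 0 0 0;1 0.05 0 0 0 0 0;1 0.03 0 0 0 0 0;1 0.01 0 0 0 0 0;1 0 0 0 0 0 0",
)

```text
time_s: 36.5
tool_pos: [0.4666, 0.2094, 0.243]
tool_rot: [179.7, 0.2, 149.9]
force: [0.2, 0.2, -0.7]
grip_width: 0.087
```

```bash
python3 m.py impeller_mid,collar_mid,sleeve_mid,pulley_mid,nut_mid,bottle,cup collar_mid=0.05 pulley_mid=0.006 impeller_mid=0.006 nut_mid=0.046;  python3 go.py 0.45 0.2 0.2 150
python3 - <<'E'
from h import *
a,b=read_camera("top"),read_camera("side")
cv2.imwrite("pics/f.png",cv2.resize(np.vstack([a["img"][140:290,220:420],b["img"][150:300,250:450]]),None,fx=2,fy=2))
E
```

```text
impeller_mid ['[ 0.5843 -0.1157] area 0.97 c0.78', '[ 0.5849 -0.1146] area 0.99 c0.59']
collar_mid ['[0.5991 0.0057] area 0.95 c0.94', '[0.6024 0.0076] area 0.91 c0.88']
sleeve_mid ['none', '[ 0.5876 -0.0056] area 0.55 c0.61']
pulley_mid ['[0.6083 0.1192] area 0.59 c0.61', '[0.6114 0.1159] area 0.69 c0.73']
nut_mid ['[0.6165 0.1243] area 0.96 c0.59', '[0.6182 0.1251] area 0.89 c0.51']
bottle ['[ 0.6028 -0.3186] area 0.82 c0.56', '[ 0.602 -0.319] area 0.94 c0.63']
cup ['[0.6033 0.2945] area 0.52 c0.51', '[ 0.5937 -0.0019] area 0.55 c0.71']
t 37.3 pos [0.4664 0.2094 0.2429] rot [179.74   0.22 149.85] w 0.0869 F [0.6 0.3 0. ] q7 33.9
total [ 0.0096 -0.0165  0.0428] [ 0.26  0.22 -0.15] n 1 each [ 0.0096 -0.0165  0.0428] [ 0.26  0.22 -0.15]
```

View pics/f.png

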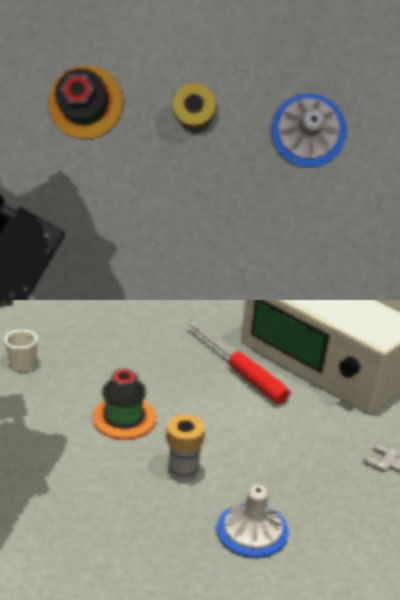

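The picture shows the nut on the pulley (77,88), the collar on the sleeve (195,105), the impeller on blue (310,125) and the cup and bottle in place. The arm is clear of everything, so I'm handing in.

```bash
python3 -c "
from cell import *
print(sign_off())"
```

```text
the job is handed in; nothing more can be done
None
```

I laid out all five parts as asked and handed the job in at about 37 s of the 133 s allowed. The sign-off gives no verdict, so the figures below are my own last camera measurements.

| Part | Measured (x, y in m) | Target (x, y in m) | Off by |
|---|---|---|---|
| Impeller on blue pad | (0.584, −0.115) | (0.584, −0.116) | about 1 mm |
| Pulley on orange pad | (0.616, 0.123) | (0.616, 0.122) | about 1–2 mm |
| Sleeve midway between the pads | (0.600, 0.005) | (0.600, 0.003) | about 2 mm |
| Collar on sleeve | (0.600, 0.006) | sleeve axis (0.600, 0.005) | about 1–3 mm |
| Nut on pulley | (0.617, 0.124) | pulley axis (0.616, 0.123) | about 2 mm |

- **Heights and lean:** I did not measure these directly. All parts look upright and seated in both views, and their outlines match the sizes expected at the intended heights.
- **Bottle:** it measured the same as at the start, within 1 mm.
- **Cup:** the last readings for it were wrong. From the top only about half its expected outline was picked up, giving 8 mm off. From the side the network picked out something near the sleeve instead. The picture shows the cup still standing, the arm never went near it at low height, and no contact forces appeared.
- **Covered parts:** the last readings of the sleeve and pulley were unreliable because the collar and nut partly hide them. The positions above come from before they were covered.

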